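Reset the slide reader through its lid

TASK

The slide reader has hung: press its sprung-up lid down at the front pad until the catch holds it shut by itself, and let go of it. Then take the slim long-handled stylus (not the squat knob-headed tool) out of the tool holder, put its tip down through the hole in the shut lid and push the recessed button fully down. Finish while holding the stylus upright with the button still fully pressed and the lid still caught; leave the knob-headed tool and everything else on the bench where they are.

Things in the scene. Friction and masses are not known exactly. Their poses are not given: they have to be found in the camera images.
- slide_reader: low white box fixed to the bench, 140 (x) x 104 (y) x 44 mm high, place and yaw vary; origin at the centre of its underside, x to its hinged rear, z up. Grey lid, hinge axis along y at x = 55, z = 50 mm. Lid shut: level, its top at z = 53, its hole at x = y = 0 above the button (in a 24 mm wide well), the press pad's middle at x = -61, y = 0, top z = 57 mm
- lid (a joint): lid angle in rad: 0 sprung up, front end high (start); 0.36 shut level on its stop. An over-centre spring drives it: pushing the front pad down takes about 5 N at first and less later; beyond about 0.22 (half-way and a little) it snaps down by itself and is held shut; over about 3 N of lift at the pad opens it
- lid_pad (a point): middle of the top of the black ribbed press pad (22 x 60 mm) at the lid's front end, moves with the lid; 116 mm from the hinge axis. A tall fixed stereo microscope stands to the right of the reader (left side at about y = -0.28, x = 0.42 to 0.75 m, some 0.45 m high): keep the arm clear of it
- lid_hole (a point): centre of the round hole in the lid, at the lid's top face, moves with the lid; the hole is 12 mm in diameter through 6 mm of plate; with the lid shut it is right above the button
- reset_button (a joint): button travel in m: 0 out, 0.005 fully down; spring about 2 N at the start, 5 N fully down, springs back when let go
- button_top (a point): centre of the top of the grey round button, 18 mm in diameter; not pressed it is 30 mm above the bench, 14 mm below the housing top and 23 mm below the shut lid's top; goes straight down when pressed
- tool_holder: aluminium block fixed to the bench, 40 (x) x 116 (y) x 60 mm high, on a 52 x 128 x 5 mm foot, place and yaw vary; origin at the centre of its underside. Holes go down through it at y = -35 and y = +35 mm: the stylus stands in one, the knob-headed tool in the other, either way round
- stylus: slim round metal stylus, 110 mm long, 40 g, standing upright in the holder, tip 10 mm above the bench; origin at its tip, z up along it. From the tip: 6 mm thick shaft to z = 38 mm, 14 mm shank to 50, 20 mm collar to 54 (rests on the holder's top), then the 14 mm thick round handle from z = 54 to 110 mm, to be gripped from above
- stylus_tip (a point): the end of the stylus's thin shaft (same point as the stylus's origin)
- tamper: the other tool in the holder, to be left there: 14 mm shank, too thick for the lid's hole, and a squat round knob 32 mm across on top, 84 mm long in all; origin at its lower end, 10 mm above the bench
- petri_dish_a: empty clear petri dish, 88 mm across, 17 mm high; bystander, standing on the bench, origin at the centre of its underside
- canister: objective canister, 38 mm across, 57 mm high, dark cap; bystander, standing on the bench, origin at the centre of its underside
- eyepiece: spare black eyepiece, 35 mm across, 51 mm high; bystander, standing on the bench, origin at the centre of its underside
- oil_bottle: small dropper bottle, 68 mm high; bystander, standing on the bench, origin at the centre of its underside
- tape: roll of tape, 104 mm across, 25 mm high; bystander, standing on the bench, origin at the centre of its underside
Not all that is in view belongs to the job. There is more than one size of the slide_reader; the job needs the larger.

How it is judged (in metres and radians):
On the way, in this order (a step that is already met when the one before it is completed fails the run):
1. the lid is shut and its catch holds it with nothing of the robot or the tools touching it (value of joint lid above 0.34 rad and contact force between each of the arm, the fingers, stylus and lid below 0.05 N), for 0.2 s.
2. the gripped stylus holds the button down through the hole of the shut lid (value of joint lid above 0.34 rad and value of joint reset_button above 0.004 m and contact force between stylus and reset_button above 2.5 N and contact force between the fingers and stylus above 2 N and horizontal distance between stylus_tip and button_top below 0.007 m and angle between stylus's own z axis and vertical below 0.25 rad), for 0.3 s.
At the end, for the whole second after the job is handed in: Lid caught shut (over 0.34 rad); stylus gripped (over 2 N), upright within 0.25 rad, tip within 7 mm of the button axis, pressing the button (over 2.5 N) at least 4 of its 5 mm down; knob-headed tool within 15 mm and bystanders within 30 mm of their places; ends while holding (all of step 2 and distance of tamper from where it was at the start of the episode below 0.015 m and distance of each of petri_dish_a, canister, eyepiece, oil_bottle, tape from where it was at the start of the episode below 0.03 m); the arm keeps its last pose, push and grip.
It fails at once if the knob-headed tool is taken or shoved (15 mm) (distance of tamper from where it was at the start of the episode above 0.015 m).
It fails at once if a bystander is shoved more than 30 mm (distance of any of petri_dish_a, canister, eyepiece, oil_bottle, tape from where it was at the start of the episode above 0.03 m).
It also fails if it takes over 64 s, if anything falls off the work surface, if the arm or the gripper's body presses on something with over 40 N, if the wrist force passes 120 N, or if a joint passes its speed limit or range.

ROBOT

A 6-joint arm with a two-finger parallel gripper is mounted at the origin on a cart in front of the work surface, level with it; the furniture and walls round the work are solid. World frame = base frame: x ahead of the robot, y to its left, z up, the work surface at z = 0. Lengths are in mm, angles in rad, forces in N, time in s.
With the tool pointing down it reaches from about 300 to 850 mm from the base axis. Payload 5.4 kg.
Tool frame: the origin (TCP) lies midway between the tips of the shut fingers; the grasp point (between the pads) lies 19 mm behind it; y points along the fingers, z is the direction in which the jaws open and shut, and the axes are right-handed (so a half turn about y gives the same grasp; the last joint's range is limited). The gripper opens to 85 mm and grips with 20 to 120 N. Pads are 22 mm wide; open, the fingers measure 114 mm over their backs; the gripper's body (76 mm by 85 mm) begins 54 mm behind the grasp point. The pads swing forward as they close: fully open they stand 13 mm farther back than shut.
Start: joints at [-1.52, 0.158, 1.597, -0, 1.386, -0.21], TCP at [148.242, -555.545, 231.299] pointing down, gripper open.
Joint ranges: [-2.91, 2.91], [-0.94, 2.29], [0.18, 2.7], [-1.29, 4.43], [0.17, 2.64], [-3, 3]. Speed limits (rad/s): [2.57, 2.57, 3.14, 3.14, 3.14, 3.14].

INTERFACE

Orientations are given as a unit quaternion [w, x, y, z].
In Python, from station import telemetry, get_image, camera_params, arm gives the robot as it stands.
- The arm moves only by the tool drive_tool, never from a script. Its arguments are lists of equal length, an entry for each row: "dp": the shift along the world's x, y, z in cm, a list of three; "delta_rot": the turn, a rotation vector about the world's x, y, z in degrees, a list of three; "hand": the finger opening in cm, from 0 to 8.54. In form: {"dp": [[x, y, z], ...], "delta_rot": [[wx, wy, wz], ...], "hand": [hand, ...]}. A call has 1 to 12 rows; each row is the pose to reach, as a shift and turn from the pose commanded when the call began; what a row does not reach only later rows make up. A row lasts 1/10 s, in which the tool goes at most 50 mm and 8.59 degrees, less where a joint would pass 70% of its speed; a pose out of reach is approached as far as the arm can. A call with a gripper value outside its range is refused whole. The fingers move at their own pace and stop on an object; "force" is the grip in N (left out, the last holds). Time passes only in rows, so rows that repeat a pose let the fingers close. It gives the time, the measured TCP pose, the force and the opening at its end, in the units of the state.
- telemetry.get_obs(): the state, without advancing time (a new reading comes with each control period).
- get_image(name): name is "scene" or "top" or "wrist"; returns (picture, depth): 400x640x3 uint8, red, green, blue; 400x640 float32, mm along the optical axis (not along the pixel's ray), 0 where there is no reading.
- camera_params(name): a dict with "fx", "fy", "cx", "cy" (pixels), "origin" and "attitude" of the camera in the world. Camera axes: x right, y down, z forward; pixel columns grow to the right and rows downward; lengths in mm; the calibration is good to about 2 mm. A picture is of the moment at which its call begins: read the wrist's pose just before it. camera_params takes no time and is no camera call; for the wrist camera it gives the pose at the moment of the call.
- arm.close_job(): hands the job in, once; it reports no verdict.
The state is a dict: "time_s": time; "q": joint angles; "qd": joint speeds; "tau": joint torques, N m; "eef_pos": TCP position; "orientation": TCP orientation; "force": force on the tool from outside, world axes, zero at the start; "moment": the same for the moment, N m; "width": finger opening in mm.
Only numpy, scipy, OpenCV 4.12 (cv2) and the standard library are available. Lean on these libraries where they do the work, as an engineer would, in place of code of your own. Each camera call takes 0.05 s, during which the arm holds its last target. There are 200 camera calls.

## Working session

There is one attempt and no reset: what is moved stays moved. The work goes in short steps, Python scripts to look and compute and a tool call to move; the robot and the scene stay as the last step left them, time stands still between calls to the robot, and variables do not carry over. Pictures are saved under pics/ and viewed, about 8 in all and at most 12, crops included, and the job is handed in when it is done.

Besides the shell and the picture viewer there is one more tool, called after "Call:" as name(argument=value, ...) on one line, values as JSON. drive_tool: Moves the arm, as the interface text tells. Its arguments: {"type":"object","properties":{"dp":{"type":"array"},"delta_rot":{"type":"array"},"hand":{"type":"array"},"force":{"type":"number"}},"required":["dp","delta_rot","hand"]}

```bash
mkdir -p pics
cat > h.py <<'E'
import numpy as np, cv2
from scipy.spatial.transform import Rotation as R
from station import telemetry, get_image, camera_params, arm
def grab(n):
    p=camera_params(n); im,d=get_image(n); return im,d,p
def rot(p):
    a=np.array(p["attitude"],float)
    return a if a.shape==(3,3) else R.from_quat(a[[1,2,3,0]]).as_matrix()
def cloud(d,p):
    v,u=np.mgrid[:d.shape[0],:d.shape[1]]
    c=np.stack([(u-p["cx"])/p["fx"]*d,(v-p["cy"])/p["fy"]*d,d],-1)
    return c@rot(p).T+np.array(p["origin"])
E
python3 - <<'E'
from h import *
print(telemetry.get_obs())
for n in("scene","top"):
    im,d,p=grab(n);print(n,p)
    np.savez(f"{n}0.npz",im=im,d=d,w=cloud(d,p))
    cv2.imwrite(f"pics/{n}0.png",im[...,::-1])
E
```

```text
{'time_s': 0.0, 'q': array([-1.52008208e+00,  1.59042479e-01,  1.59825180e+00, -6.10316502e-06,
        1.38619194e+00, -2.10105228e-01]), 'qd': array([ 0.00019692, -0.00028188, -0.00039178,  0.00034811, -0.0003451 ,
        0.00054563]), 'tau': array([-1.05151947e-03, -3.96001768e+01, -3.31427515e+01, -2.33517694e-04,
        8.59931315e-03,  1.07687802e-05]), 'eef_pos': array([ 148.22011113, -554.94153256,  230.31078873]), 'orientation': array([ 0.09200399, -0.09190163,  0.70176967, -0.70043464]), 'force': array([-0.56762027,  0.26053692, -0.64190114]), 'moment': array([-0.03489537,  0.0172425 ,  0.03194108]), 'width': 85.39016670001244}
scene {'fx': 379.80504124694943, 'fy': 379.80504124694943, 'cx': 327.59630498441857, 'cy': 196.7604555336794, 'origin': array([-94.07879921, 869.8319861 , 749.85469256]), 'attitude': array([ 0.16062283, -0.25349974,  0.82373268, -0.4810433 ])}
top {'fx': 489.9744881305976, 'fy': 489.9744881305976, 'cx': 316.43069270934876, 'cy': 195.18202926317693, 'origin': array([ 232.58202514,  -74.8131901 , 1659.55551511]), 'attitude': array([-0.07143198,  0.71343407, -0.69334992,  0.07193876])}
```

View pics/top0.png

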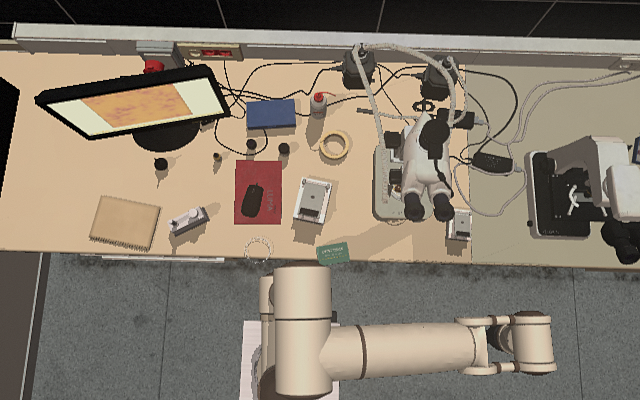

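View pics/scene0.png

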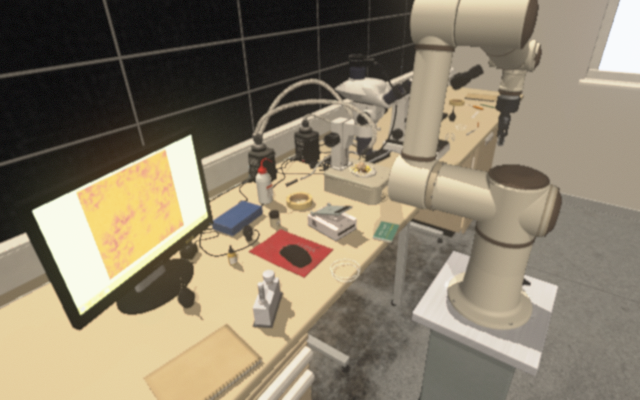

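The top view shows the larger reader at about (314,201), the tool holder at (188,220) and the decoy small reader at (459,226). I'll measure the first two.

Run:
```python
from h import *
z=np.load("top0.npz");w=z["w"];im=z["im"]
def pr(c0,c1,r0,r1,lo,hi,name):
    s=w[r0:r1,c0:c1].reshape(-1,3);s=s[(s[:,2]>lo)&(s[:,2]<hi)]
    if len(s)<3: print(name,len(s));return
    q=cv2.minAreaRect(s[:,:2].astype(np.float32));print(name,len(s),s.mean(0).round(1),q)
pr(165,210,200,242,50,66,"holder top");pr(165,210,200,242,72,99,"knob");pr(165,210,200,242,102,130,"handle")
pr(285,340,170,230,15,140,"reader all");pr(285,340,170,230,40,48,"housing top");pr(285,340,170,230,55,140,"lid")
s=w[195:245:3,160:216:3,2];print(s.round(0).astype(int))
print(w[170:232:4,288:340:3,2].round(0).astype(int))
a=cv2.resize(im[165:245,280:345],None,fx=7,fy=7,interpolation=2)[:, :400]
b=cv2.resize(im[195:245,160:216],None,fx=7,fy=7,interpolation=2)
c=np.zeros((560,800,3),np.uint8);c[:a.shape[0],:a.shape[1]]=a;c[:b.shape[0],405:405+b.shape[1]]=b[:, :395]
cv2.imwrite("pics/crop1.png",c[...,::-1])
```

```text
holder top 314 [465.  358.9  59.5] ((468.1021423339844, 359.52044677734375), (42.224586486816406, 116.76460266113281), 27.453014373779297)
knob 85 [478.8 336.2  91.5] ((474.28326416015625, 354.3534851074219), (29.105459213256836, 86.80062103271484), 22.025348663330078)
handle 24 [452.2 386.4 115.9] ((464.30999755859375, 361.84136962890625), (12.092743873596191, 75.3212661743164), 26.199979782104492)
reader all 1315 [542.7 -57.3  62.8] ((547.8909301757812, -57.30592346191406), (104.60327911376953, 141.9270477294922), 79.4021224975586)
housing top 345 [540.6 -57.3  44.1] ((548.4595947265625, -57.14382553100586), (103.98126220703125, 140.873779296875), 79.48252868652344)
lid 723 [541.2 -56.2  78.3] ((548.3826904296875, -55.15317916870117), (89.92623901367188, 130.50201416015625), 76.626220703125)
[[   3   -1    7    7   -8   -7   -4    2   -5    5    1    4    3   -5
    -1   -3    2    0    2]
 [  11   -2    7    3    2   -8    0    3   -3    7   -5   -5    9   -2
     5    1    2    6    0]
 [   0   -4   -3   -2    6   -5    9    1    7   -4    1   -1   -5   -1
     3    3    4   -3  
[... 1906 characters left out ...]
 58  47   0   1   0  10]
 [  0  -3 -10  43  50  75  76  81  14  82  74  73  45  44  -1  -1   4  -3]
 [ -4  -1  -2  43  86  84  78  83  80  79  80  76  42  40  -8   7   0   2]
 [  2   4   2  46  83  87  85  86  89  83  88  70  38  10   4   8  -5  -9]
 [  2 -11  43  41  91  92  96  99  97  87  90  39  43   1   3   4  -8   6]
 [  4  -1  45  88  96  93 103  98  95  97  97  49  40  -2   5   0   2   1]
 [ -2  -3  25  29  41  38  42  45  43  45  97  45  45  -2  -3  -3   3   1]
 [  3   9   0   1  -5   3   0   2  33  38  40  42   1   4   7   3   6   5]
 [ -3   8   3   1   5  -6  -1  -3   3   3  -1  -2   3  -4  -3   3  -2  -2]
 [  6  10  11   1  -2   4  -3   2   4  -3  -1  -4  -4   2  -3   0  -2   4]]
```

View pics/crop1.png

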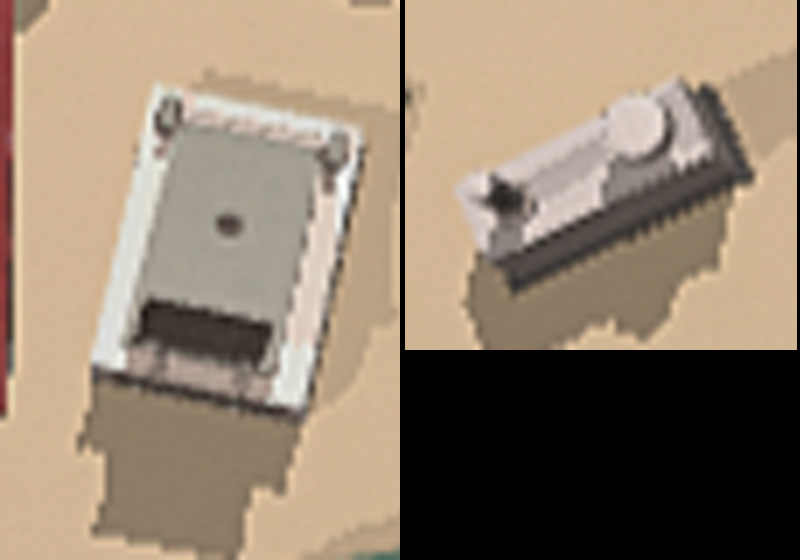

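The crop shows the lid hole at the middle of the larger reader, with its black pad toward the robot. In the holder, the slim stylus is at the left (+y) end and the knob at the right. Next I work out the orientation and positions.

Run:
```python
from h import *
o=telemetry.get_obs();q=o["orientation"];M=R.from_quat(q[[1,2,3,0]]).as_matrix();print(M.round(3))
p=camera_params("wrist");print(p["origin"]-o["eef_pos"],"\n",rot(p).round(3), (rot(p).T@M).round(2), M.T@(p["origin"]-o["eef_pos"]),p["fx"])
```

```text
[[-0.966 -0.     0.258]
 [-0.258  0.002 -0.966]
 [-0.    -1.    -0.002]]
[ 71.90227835  19.37017825 143.404348  ] 
 [[ 0.258 -0.924 -0.282]
 [-0.966 -0.248 -0.074]
 [-0.001  0.291 -0.957]] [[-0.   -0.    1.  ]
 [ 0.96 -0.29  0.  ]
 [ 0.29  0.96  0.  ]] [ -74.51980618 -143.37565147   -0.41172266] 320.5349226225526
```

Call:
drive_tool(dp=[[1.4, 4.3, 0], [2.9, 8.7, 0], [4.4, 13, 0], [5.8, 17.4, 0], [7.3, 21.8, 0], [9, 26, 0], [11, 30.5, 0], [14.5, 33.5, 0], [18, 36.5, 0], [21.5, 39.5, 0], [25, 42.5, 0], [28, 45.2, 0]], delta_rot=[[0, 0, 6], [0, 0, 12], [0, 0, 19], [0, 0, 26], [0, 0, 33], [0, 0, 40], [0, 0, 47], [0, 0, 54], [0, 0, 61], [0, 0, 68], [0, 0, 74], [0, 0, 80]], hand=[0, 0, 0, 0, 0, 0, 0, 0, 0, 0, 0, 0])

```text
time_s: 1.3
eef_pos: [429.4, -101.5, 231.0]
orientation: [0.522, -0.522, 0.477, -0.477]
force: [0.5, -0.9, 0.0]
width: -0.3
```

Call:
drive_tool(dp=[[2.5, 2.5, -2], [5, 4.5, -5], [6.6, 5.6, -8], [6.6, 5.6, -11], [6.6, 5.6, -12], [6.5, 5.6, -13], [6.4, 5.7, -14], [6.3, 5.7, -15], [6.2, 5.7, -16], [6.1, 5.7, -16.8], [6.1, 5.7, -16.8]], delta_rot=[[0, 0, 0], [0, 0, 0], [0, 0, 0], [0, 0, 0], [0, 0, 0], [0, 0, 0], [0, 0, 0], [0, 0, 0], [0, 0, 0], [0, 0, 0], [0, 0, 0]], hand=[0, 0, 0, 0, 0, 0, 0, 0, 0, 0, 0])

```text
time_s: 2.4
eef_pos: [488.3, -46.4, 62.1]
orientation: [-0.521, 0.521, -0.479, 0.477]
force: [-0.4, -0.6, 0.3]
width: -0.5
```

Call:
drive_tool(dp=[[0, 0, 3], [0, 0, 7], [2, 0, 11], [5, -0.5, 14], [5.9, -1, 14], [5.9, -1, 14], [5.9, -1, 14], [5.9, -1, 14]], delta_rot=[[0, 0, 0], [0, 0, 0], [0, 0, 0], [0, 0, 0], [0, 0, 0], [0, 0, 0], [0, 0, 0], [0, 0, 0]], hand=[0, 0, 8, 8, 8, 8, 8, 8])

```text
time_s: 3.2
eef_pos: [546.6, -56.0, 201.5]
orientation: [-0.521, 0.522, -0.479, 0.477]
force: [-0.6, -0.1, 0.6]
width: 80.0
```

Run:
```python
from h import *
im,d,p=grab("wrist");np.savez("w1.npz",im=im,d=d,w=cloud(d,p));cv2.imwrite("pics/w1.png",im[...,::-1])
print(telemetry.get_obs()["eef_pos"])
```

```text
[546.8117346  -56.07907703 201.77325505]
```

View pics/w1.png

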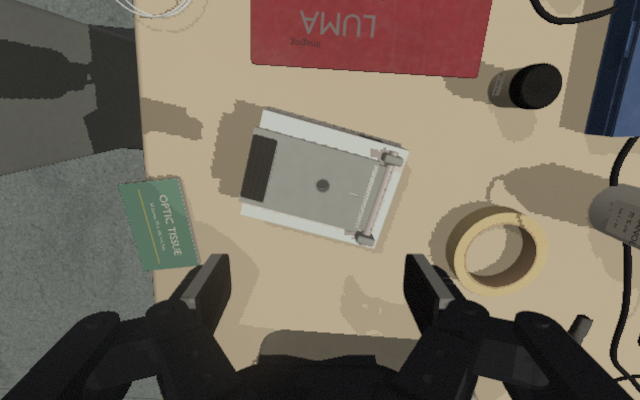

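Lid lies shut and level, hole at about (322,185).

```bash
cat >> h.py <<'E'
def ray(p,u,v,z):
    r=rot(p)@np.array([(u-p["cx"])/p["fx"],(v-p["cy"])/p["fy"],1]);o=np.array(p["origin"])
    return o+r*(z-o[2])/r[2]
def proj(p,X):
    c=rot(p).T@(np.array(X)-p["origin"]);return c[0]/c[2]*p["fx"]+p["cx"],c[1]/c[2]*p["fy"]+p["cy"]
def hole(im,u0,v0,n=14):
    g=cv2.cvtColor(im,cv2.COLOR_RGB2GRAY).astype(float)[v0-n:v0+n+1,u0-n:u0+n+1]
    t=np.clip(np.median(g)-25-g,0,None); t[t<5]=0
    v,u=np.mgrid[v0-n:v0+n+1,u0-n:u0+n+1]
    return (u*t).sum()/t.sum(),(v*t).sum()/t.sum(),(t>0).sum()
E
python3 - <<'E'
from h import *
z=np.load("w1.npz");p=camera_params("wrist");w=cloud(z["d"],p)
u,v,n=hole(z["im"],322,185);print(u,v,n,ray(p,u,v,53))
m=np.zeros(w.shape[:2],bool);m[150:195,285:345]=1
s=w[m];s=s[(s[:,2]>40)&(s[:,2]<70)];c=np.linalg.lstsq(np.c_[s[:,:2]-s[:,:2].mean(0),np.ones(len(s))],s[:,2],rcond=None)[0];print("lid slope,z",c)
m=w[80:270,200:430].reshape(-1,3);m=m[(m[:,2]>35)&(m[:,2]<70)];print(cv2.minAreaRect(m[:,:2].astype(np.float32)),np.median(m[:,2]))
E
```

```text
322.2937426210153 184.89799291617473 133 [551.57403881 -55.20912046  53.        ]
lid slope,z [-6.03918924e-04  2.98041704e-03  5.38677385e+01]
((549.526611328125, -54.93656921386719), (105.08937072753906, 143.53945922851562), 79.61605072021484) 53.64976072546551
```

Call:
drive_tool(dp=[[-1, 4.4, 1], [-2, 8.8, 2], [-3, 13.2, 2], [-4, 17.6, 2], [-5, 22, 2], [-6, 26.4, 2], [-7, 30.8, 2], [-8, 35.2, 2], [-9, 39.6, 2], [-9.6, 44, 2], [-9.6, 44, 2], [-9.6, 44, 2]], delta_rot=[[0, 0, 2], [0, 0, 5], [0, 0, 8], [0, 0, 11], [0, 0, 14], [0, 0, 17], [0, 0, 20], [0, 0, 22.5], [0, 0, 22.5], [0, 0, 22.5], [0, 0, 22.5], [0, 0, 22.5]], hand=[8, 7, 6, 6, 6, 6, 6, 6, 6, 6, 6, 6])

```text
time_s: 4.45
eef_pos: [451.1, 383.7, 222.3]
orientation: [-0.604, 0.605, -0.367, 0.366]
force: [-0.6, -1.2, -0.5]
width: 60.0
```

Run:
```python
from h import *
im,d,p=grab("wrist");np.savez("w2.npz",im=im,d=d,w=cloud(d,p));cv2.imwrite("pics/w2.png",im[...,::-1])
o=telemetry.get_obs();print(o["eef_pos"],proj(p,o["eef_pos"]))
w=cloud(d,p)
for lo,hi in((56,63),(88,99),(112,125)):
    s=w[:300].reshape(-1,3);s=s[(s[:,2]>lo)&(s[:,2]<hi)&(np.hypot(s[:,0]-467,s[:,1]-360)<80)];print(lo,len(s),s.mean(0),cv2.minAreaRect(s[:,:2].astype(np.float32)))
```

```text
[451.64303129 382.89330642 222.52787541] (np.float64(316.7270736418248), np.float64(261.7350669310153))
56 3070 [465.04805404 370.87073913  60.71934484] ((470.17291259765625, 361.0946044921875), (39.89393997192383, 117.07148742675781), 28.96127700805664)
88 881 [484.13854609 336.09522857  94.08911687] ((475.3807373046875, 360.0193786621094), (31.163423538208008, 90.56687927246094), 21.499094009399414)
112 258 [452.94789167 393.22103505 119.93724474] ((453.1930847167969, 392.705810546875), (13.114707946777344, 13.243670463562012), 72.96846008300781)
```

View pics/w2.png

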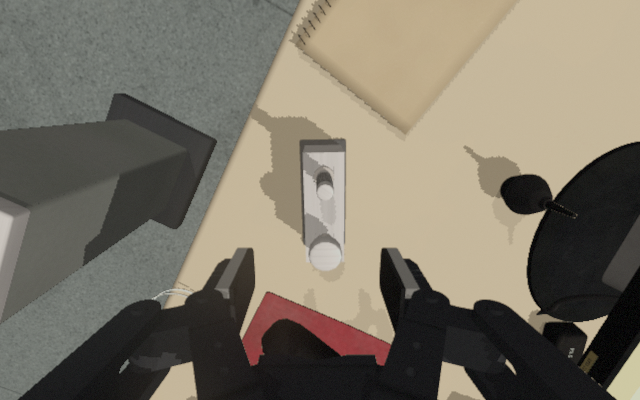

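The stylus head is at (325,190) and the knob at (325,253). The stylus axis works out at about (453, 392.7).

Call:
drive_tool(dp=[[0.1, 0.9, -2], [0.1, 0.9, -5], [0.1, 0.9, -8], [0.1, 0.9, -11], [0.1, 0.9, -13.5], [0.1, 0.9, -14.7], [0.1, 0.9, -14.7], [0.1, 0.9, -14.7]], delta_rot=[[0, 0, 0], [0, 0, 0], [0, 0, 0], [0, 0, 0], [0, 0, 0], [0, 0, 0], [0, 0, 0], [0, 0, 0]], hand=[5, 5, 5, 5, 5, 5, 5, 5], force=40)

```text
time_s: 5.3
eef_pos: [454.1, 392.2, 77.5]
orientation: [0.605, -0.604, 0.367, -0.368]
force: [0.6, 0.6, -1.0]
width: 50.2
```

Call:
drive_tool(dp=[[0, 0, 0], [0, 0, 0], [0, 0, 0], [0, 0, 0], [0, 0, 0], [0, 0, 0], [0, 0, 0], [0, 0, 0]], delta_rot=[[0, 0, 0], [0, 0, 0], [0, 0, 0], [0, 0, 0], [0, 0, 0], [0, 0, 0], [0, 0, 0], [0, 0, 0]], hand=[0.5, 0.5, 0.5, 0.5, 0.5, 0.5, 0.5, 0.5], force=40)

```text
time_s: 6.1
eef_pos: [454.0, 392.9, 77.6]
orientation: [0.605, -0.604, 0.367, -0.367]
force: [-1.1, -0.8, 4.9]
width: 12.9
```

Call:
drive_tool(dp=[[0, 0, 1], [0, 0, 2.5], [0, 0, 4.5], [0, 0, 7], [0, 0, 10], [0, 0, 13], [0, 0, 15], [0, 0, 15], [0, 0, 15]], delta_rot=[[0, 0, 0], [0, 0, 0], [0, 0, 0], [0, 0, 0], [0, 0, 0], [0, 0, 0], [0, 0, 0], [0, 0, 0], [0, 0, 0]], hand=[0.5, 0.5, 0.5, 0.5, 0.5, 0.5, 0.5, 0.5, 0.5])

```text
time_s: 7.0
eef_pos: [453.0, 392.4, 226.4]
orientation: [0.604, -0.604, 0.367, -0.367]
force: [0.6, -0.5, -1.4]
width: 12.8
```

Run:
```python
from h import *
im,d,p=grab("wrist");cv2.imwrite("pics/w3.png",im[...,::-1]);np.savez("w3.npz",im=im,d=d)
o=telemetry.get_obs();e=o["eef_pos"];print(o["width"],o["force"],e,[proj(p,e+[0,0,z]) for z in(0,-67)])
w=cloud(d,p);s=w[200:300,290:350].reshape(-1,3)
```

```text
12.941734903847188 [ 0.17442374  0.02128909 -0.66491772] [452.47509754 392.04770864 225.12925567] [(np.float64(315.30597547175444), np.float64(258.6318556747914)), (np.float64(315.66050256576665), np.float64(213.80228944971407))]
```

View pics/w3.png

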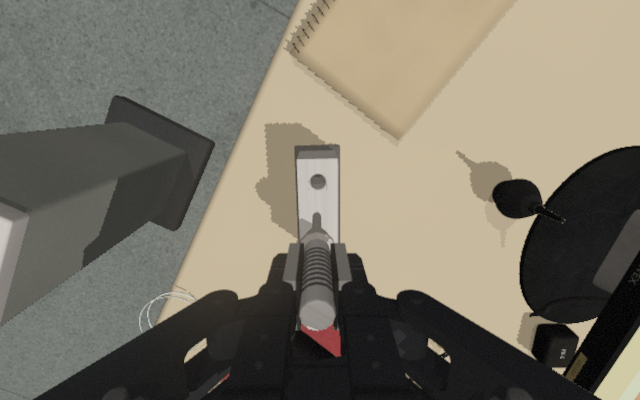

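Stylus is gripped upright, tip at about (317,213), within about 1 px of where it should be. Moving above the lid hole.

Call:
drive_tool(dp=[[0.9, -4, 0], [1.8, -8, 0], [2.7, -12, 0], [3.6, -16, 0], [4.5, -20, 0], [5.4, -24.3, 0], [6.4, -28.6, 0], [7.3, -33, 0], [8.2, -37.4, 0], [9.1, -41.5, 0], [9.7, -44.3, -3], [9.7, -44.6, -6]], delta_rot=[[0, 0, -2], [0, 0, -5], [0, 0, -8], [0, 0, -11], [0, 0, -14], [0, 0, -17], [0, 0, -20], [0, 0, -22.5], [0, 0, -22.5], [0, 0, -22.5], [0, 0, -22.5], [0, 0, -22.5]], hand=[0.5, 0.5, 0.5, 0.5, 0.5, 0.5, 0.5, 0.5, 0.5, 0.5, 0.5, 0.5])

```text
time_s: 8.25
eef_pos: [550.4, -57.0, 164.7]
orientation: [-0.52, 0.52, -0.479, 0.479]
force: [-1.2, 0.1, -0.9]
width: 13.1
```

Call:
drive_tool(dp=[[0, 0, -2], [0, 0, -2.6], [0, 0, -2.6], [0, 0, -2.6]], delta_rot=[[0, 0, 0], [0, 0, 0], [0, 0, 0], [0, 0, 0]], hand=[0.5, 0.5, 0.5, 0.5])

```text
time_s: 8.65
eef_pos: [550.6, -53.4, 141.0]
orientation: [0.521, -0.521, 0.478, -0.478]
force: [-0.2, 0.3, -0.0]
width: 13.1
```

Run:
```python
from h import *
im,d,p=grab("wrist");np.savez("w4.npz",im=im,d=d)
o=telemetry.get_obs();e=o["eef_pos"];print(o["width"],o["force"],e)
for X in(e+[0,0,-67],[551.6,-55.2,53],[549,-57,53]): print(proj(p,X))
c=im[130:290,215:415];cv2.imwrite("pics/w4.png",cv2.resize(c,None,fx=4,fy=3.75,interpolation=2)[:600,:800,::-1])
```

```text
12.903202881321752 [ 0.22699079  0.1592636  -0.59810646] [551.04015691 -53.52671432 141.56397463]
(np.float64(317.2584093407037), np.float64(214.87915655629823))
(np.float64(317.7146836707793), np.float64(207.42179392303987))
(np.float64(314.1073020885065), np.float64(209.37531058988833))
```

View pics/w4.png

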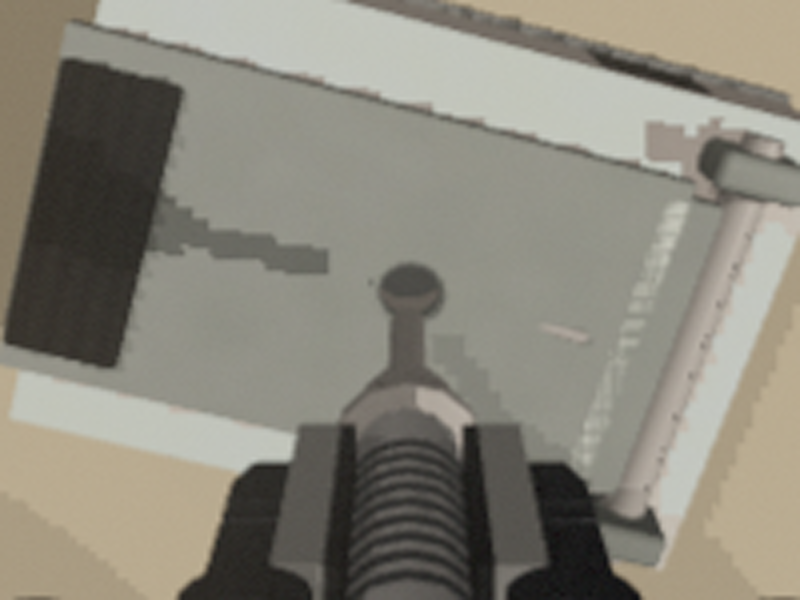

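Hole is at full-image pixel (317.8,207.3) and the tip at about (316.6,214). The tip needs roughly +0.8 mm in x and -1.9 mm in y. I'll shift, lower to a few mm above the lid and check again.

Call:
drive_tool(dp=[[0.08, -0.19, -0.5], [0.08, -0.19, -1], [0.08, -0.19, -1.4], [0.08, -0.19, -1.4], [0.08, -0.19, -1.4]], delta_rot=[[0, 0, 0], [0, 0, 0], [0, 0, 0], [0, 0, 0], [0, 0, 0]], hand=[0.5, 0.5, 0.5, 0.5, 0.5])

```text
time_s: 9.2
eef_pos: [550.9, -55.4, 126.1]
orientation: [-0.521, 0.521, -0.478, 0.478]
force: [0.4, 0.1, -0.5]
width: 13.0
```

Run:
```python
from h import *
im,d,p=grab("wrist");np.savez("w5.npz",im=im,d=d)
o=telemetry.get_obs();e=o["eef_pos"];print(o["force"],e)
for X in(e+[0,0,-67],[551.6,-55.2,53]): print(proj(p,X))
c=im[175:250,267:367];cv2.imwrite("pics/w5.png",cv2.resize(c,None,fx=8,fy=8,interpolation=2)[...,::-1])
```

```text
[ 0.0284071   0.46849761 -0.94203367] [551.08470715 -55.44204978 126.34660431]
(np.float64(317.0283006709929), np.float64(214.61520637028357))
(np.float64(317.7663386377781), np.float64(211.36437283435868))
```

View pics/w5.png

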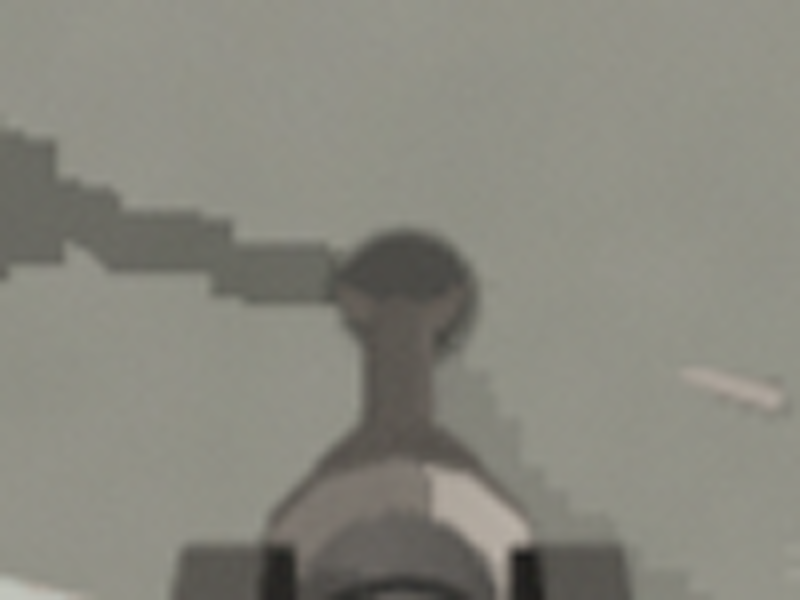

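Run:
```python
from h import *
a=np.load("w3.npz")["im"][195:245,290:345];b=np.load("w5.npz")["im"][200:230,302:332]
def st(x):
    g=x.astype(float);lo,hi=np.percentile(g,1),np.percentile(g,97);return np.clip((g-lo)/(hi-lo)*255,0,255).astype(np.uint8)
b=np.clip((b.astype(float)-40)*2.2,0,255).astype(np.uint8)
A=cv2.resize(st(a),(385,350),interpolation=0);B=cv2.resize(b,(390,390),interpolation=0)
c=np.zeros((390,790,3),np.uint8);c[:350,:385]=A;c[:,400:]=B;cv2.imwrite("pics/c6.png",c[...,::-1])
d=np.load("w5.npz")["d"];print(d[205:226:2,310:326].round().astype(int))
d=np.load("w3.npz")["d"];print(d[206:226:2,310:326].round().astype(int))
```

```text
[[227 227 250 252 251 250   0 251 252 249 251 251 227 228 227 226]
 [252 252 250 251 252 252 252 252 251 251 252 251 251 251 228 227]
 [252 251 251 252 252 252 252 252 252 253 252 251 252 252 252 228]
 [264 265 253 253 253 253 254 253   0 252 252 252 265 263 263 229]
 [258 259 261 222 219 218 217 218 218 221 261 261 261 259 233 229]
 [232 236 220 217 214 215 214 215 215 218 221 257 235 232 230 229]
 [231 231 215 213 212 211 212 211 213 213 216 232 230 231 230 228]
 [230 229 213 210 208 208 207 206 208 209 211 230 231 230 230 232]
 [230 230 208 206 205 204 203 203 204 205 207 230 230 230 230 230]
 [231 230 204 201 201 201 199 200 201 202 202 231 232 230 231 231]
 [232 231 200 199 198 199 198 197 197 198 201 231 231 230 231 232]]
[[325 325 326 326 326 326 324 326 326 326 325 324 327 323 325 325]
 [326 326 328 325 326 326 325 326 325 325 326 327 326 327 324 328]
 [327 327 325 326 326 326 325 327 326   0 326 327 327 325 327 327]
 [327 328 328 328 221 220 220 220 219 328 327 327 327 326 328 326]
 [329 329 328 220 217 216 217 216 216 220 327 328 327 329 327 329]
 [328 329 219 214 214 214 211 212 213 215 217 328 329 328 328 327]
 [329 329 215 211 209 208 208 208 210 212 213 329 329 328 329 329]
 [328 331 211 209 206 206 205 206 207 207 210 330 331 329 330 331]
 [330 330 206 203 202 204 202 202 202 203 205 329 329 332 331 331]
 [330 331 202 201 199 199 198 199 199 200 202 330 331 331 331 331]]
```

View pics/c6.png

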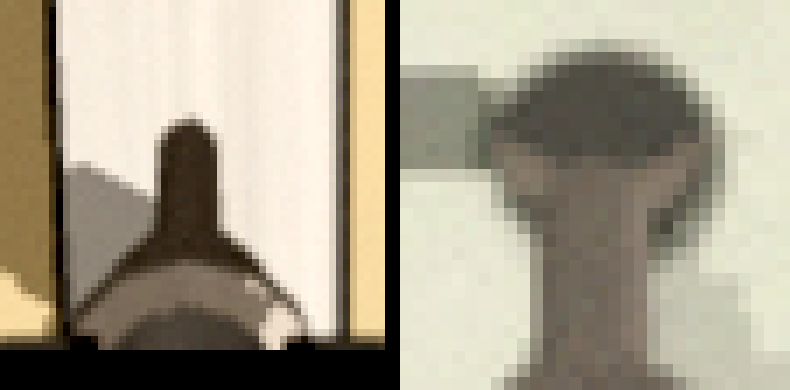

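Run:
```python
from h import *
p=camera_params("wrist")
for z in(58,60):print(ray(p,316.9,216.4,z))
print(ray(p,317.7,211.5,53),"button?",ray(p,317.7,211.5,30))
w=cloud(np.load("w5.npz")["d"],p);print(w[213,313:320].round(1),w[217,313:320,:].round(1).tolist())
```

```text
[551.34586364 -57.39252685  58.        ]
[551.2804678  -56.66826426  60.        ]
[551.7561401  -55.44433214  53.        ] button? [552.53438198 -63.37445163  30.        ]
[[548.4 -54.5  59.7]
 [549.  -53.3  63. ]
 [549.7 -53.   63.8]
 [550.3 -52.5  64.9]
 [551.  -52.7  64.1]
 [551.7 -52.9  63.6]
 [552.5 -53.6  61.3]] [[548.4, -53.9, 69.4], [549.1, -53.4, 70.5], [549.7, -53.0, 71.6], [550.4, -53.3, 70.6], [551.0, -52.9, 71.6], [551.7, -53.5, 69.7], [552.4, -53.5, 69.5]]
```

Depth and pixels agree that the tip needs about +1.0 mm in x and +0.6 mm in y. The tip is at z ≈ 61. Inserting.

Call:
drive_tool(dp=[[0.1, 0.06, 0], [0.1, 0.06, -0.5], [0.1, 0.06, -1], [0.1, 0.06, -1.5], [0.1, 0.06, -2], [0.1, 0.06, -2.4], [0.1, 0.06, -2.4]], delta_rot=[[0, 0, 0], [0, 0, 0], [0, 0, 0], [0, 0, 0], [0, 0, 0], [0, 0, 0], [0, 0, 0]], hand=[0.5, 0.5, 0.5, 0.5, 0.5, 0.5, 0.5])

```text
time_s: 9.95
eef_pos: [551.4, -54.7, 101.3]
orientation: [-0.521, 0.521, -0.479, 0.477]
force: [0.2, -0.2, -1.6]
width: 12.8
```

Call:
drive_tool(dp=[[0, 0, -0.2], [0, 0, -0.4], [0, 0, -0.6], [0, 0, -0.8], [0, 0, -0.8], [0, 0, -0.8]], delta_rot=[[0, 0, 0], [0, 0, 0], [0, 0, 0], [0, 0, 0], [0, 0, 0], [0, 0, 0]], hand=[0.5, 0.5, 0.5, 0.5, 0.5, 0.5], force=60)

```text
time_s: 10.55
eef_pos: [552.3, -54.9, 94.8]
orientation: [0.521, -0.521, 0.478, -0.478]
force: [-0.2, 0.5, 3.2]
width: 12.5
```

Call:
drive_tool(dp=[[0, 0, -0.1], [0, 0, -0.2], [0, 0, -0.3], [0, 0, -0.3], [0, 0, -0.3]], delta_rot=[[0, 0, 0], [0, 0, 0], [0, 0, 0], [0, 0, 0], [0, 0, 0]], hand=[0.5, 0.5, 0.5, 0.5, 0.5])

```text
time_s: 11.05
eef_pos: [552.6, -55.0, 92.4]
orientation: [0.521, -0.521, 0.478, -0.478]
force: [-2.6, 0.6, 9.0]
width: 12.9
```

Run:
```python
from h import *
F=[]
for i in range(4):
    im,d,p=grab("wrist");o=telemetry.get_obs();F.append(np.r_[o["force"],o["eef_pos"]])
print(np.array(F).round(1))
```

```text
[[-2.200e+00  8.000e-01  8.400e+00  5.526e+02 -5.500e+01  9.240e+01]
 [-1.500e+00  5.000e-01  8.400e+00  5.526e+02 -5.500e+01  9.240e+01]
 [-2.200e+00 -1.000e-01  8.100e+00  5.526e+02 -5.500e+01  9.240e+01]
 [-2.300e+00  5.000e-01  8.800e+00  5.526e+02 -5.500e+01  9.240e+01]]
```

Run:
```python
from h import *
im,d,p=grab("wrist");w=cloud(d,p)
s=w[120:200,215:300].reshape(-1,3);s=s[(s[:,2]>35)&(s[:,2]<75)];print(np.median(s[:,2]))
for u in range(225,400,25):print(u,np.median(w[190:196,u-3:u+4].reshape(-1,3),0).round(1))
im2,d2,p2=grab("scene")
a=cv2.resize(im[120:280,215:415],(500,400),interpolation=2);b=cv2.resize(im2[185:260,295:370],(300,300),interpolation=2)
c=np.zeros((400,800,3),np.uint8);c[:,:500]=a;c[:300,500:]=b;cv2.imwrite("pics/c7.png",c[...,::-1])
```

```text
53.19059290267036
225 [497.7 -34.7  57.7]
250 [511.4 -34.7  53.7]
275 [526.  -33.5  53.5]
300 [540.7 -32.1  53.7]
325 [555.4 -30.9  53.8]
350 [570.1 -29.6  53.8]
375 [584.8 -28.3  53.9]
```

View pics/c7.png

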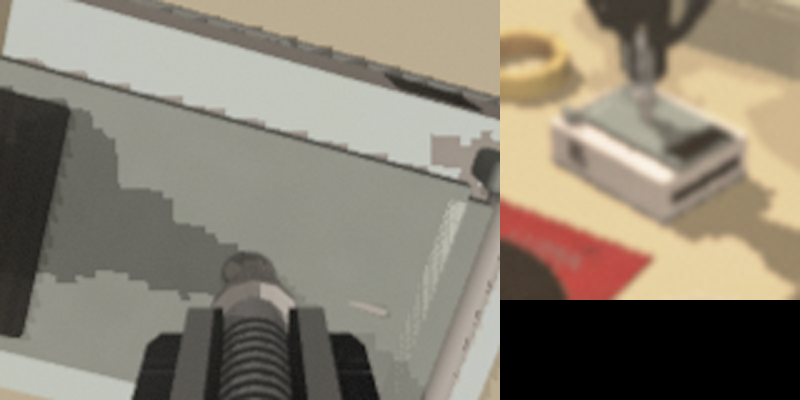

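The lid is level (z ≈ 53.6) and the stylus stands in the hole, close to its +x rim. I'll ease back 0.8 mm in x, press a touch more and hold.

Call:
drive_tool(dp=[[-0.04, 0, 0], [-0.08, 0, -0.03], [-0.08, 0, -0.05], [-0.08, 0, -0.05], [-0.08, 0, -0.05], [-0.08, 0, -0.05], [-0.08, 0, -0.05]], delta_rot=[[0, 0, 0], [0, 0, 0], [0, 0, 0], [0, 0, 0], [0, 0, 0], [0, 0, 0], [0, 0, 0]], hand=[0.5, 0.5, 0.5, 0.5, 0.5, 0.5, 0.5])

```text
time_s: 12.05
eef_pos: [552.4, -55.1, 92.4]
orientation: [0.522, -0.521, 0.477, -0.479]
force: [-1.7, 0.4, 10.3]
width: 12.5
```

Run:
```python
from h import *
o=telemetry.get_obs();print(o["time_s"],o["force"],o["eef_pos"],o["width"]);print(arm.close_job())
```

```text
12.05 [-1.65747529  0.42460801 10.31706561] [552.43014194 -55.10742779  92.36417738] 12.489289112445183
the job is handed in; nothing more can be done
None
```

I shut the larger reader's lid at its pad and let it go. I then took the slim stylus from the holder, put it through the lid hole and pressed the button to its stop. I handed the job in at 12.05 s with the stylus still held and pressing.

**Last checks:**
- **Lid:** it stayed level by wrist-camera depth (about 53.6 mm, against 53 mm nominal when shut), both after release and while pressing.
- **Button:** the push reads about 10 N. Commanding 0.5 mm further down raised the force by 2 N with no movement, so the button seems to be on its stop. The tip height estimate is about 25 mm, which is where a fully pressed button should be.
- **Grip:** the fingers hold the stylus at 12.5 mm opening with a 60 N setting. It looked upright.

**What did not fully agree:**
- A side force of about 1.7 N remained at the end, probably the shaft touching the +x rim of the hole. Moving back 0.8 mm reduced it only a little.
- The top and wrist cameras put the hole about 3 mm apart. I trusted the wrist camera.
- I did not measure the positions of the knob-headed tool and the bystanders again at the end. No contact with them was seen or felt.

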